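# Draw back the coil winder's tail centre

### The job

Free the finished coil on the winder: pull the brass knob of the sprung tail centre straight out to its stop and let go, so that the centre stays drawn back. Leave the red knob of the wire tensioner where it is, and keep the glass tube standing where it is.

Things in the scene. Friction and masses are not known exactly. Their poses are not given: they have to be found in the camera images.
- quill_knob (a point): Centre of the brass knob on the green iron coil winder, at the end away from the crank; moves with it. A lying cylinder along y, 30 mm across, 36 mm long, centre 80 mm above the desk. It pulls straight along its -y (level, away from the winder); z is up. Home, its centre is 45 mm from the tail block's face (top 102 mm up, 50 mm wide). The winder's bed, 22 mm high, ends 25 mm short of it.
- quill (a joint): How far the tail centre is drawn out, m: 0 home, 0.060 at the stop; may start up to 0.015 out. A spring (2 N at home, 4.4 N at the stop) draws it in and a drag shoe (7 N) holds it wherever it is left: pulling takes 9 to 12 N, and it does not spring back when released.
- tension_rod (a joint): How far the wire tensioner's rod is drawn out, m (0 home, 0.050 out). The tensioner is a grey block about 120 mm high, fixed to the right (-y) of the winder, with a red pull knob of the same size as the brass one. Not to be moved.
- tube_mid (a point): Middle (45 mm up) of a loose glass valve tube, 90 mm tall, 44 mm across, standing upright on its brown base on the desk, clear of the winder; z is its axis. Not to be disturbed.
Things that resemble listed ones, but are neither listed nor needed, are in the scene too. Several things look just like the part that bears tension_rod: the one meant starts farthest to the robot's right.

How it is judged:
By the outcome, as a careful person would: the job done as asked, in the order asked, and still so for the second after the job is handed in, with the robot touching nothing.
It also fails if it takes over 32 s, if anything falls off the work surface, if the arm or the gripper's body presses on something with over 40 N, if the wrist force passes 120 N, or if a joint passes its speed limit or range.

### The arm

A 6-joint arm with a two-finger parallel gripper is mounted at the origin on the work surface. World frame = base frame: x ahead of the robot, y to its left, z up, the work surface at z = 0. Lengths are in m, angles in rad, forces in N, time in s.
With the tool pointing down it reaches from about 0.35 to 0.975 m from the base axis. Payload 4.9 kg.
Tool frame: the origin (TCP) lies where the fingers leave the gripper's body, on its centre line; the fingertips stand 73 mm ahead of it and the grasp point (between the pads) lies 54 mm ahead of it; z points along the fingers, y is the direction in which the jaws open and shut (so a half turn about z gives the same grasp; the last joint's range is limited). The gripper opens to 85 mm and grips with 20 to 120 N. Pads are 22 mm wide; open, the fingers measure 114 mm over their backs; the gripper's body (76 mm by 85 mm) begins 54 mm behind the grasp point. The pads swing forward as they close: fully open they stand 13 mm farther back than shut.
Start: joints at [-1.266, 0.053, 1.613, -0, 1.476, -0.119], TCP at [0.257, -0.57, 0.304] pointing down, gripper open.
Joint ranges: [-3.01, 3.01], [-1.01, 2.22], [0.06, 2.58], [-1.02, 4.17], [0.09, 2.62], [-3.14, 3.14]. Speed limits (rad/s): [2.57, 2.57, 3.14, 3.14, 3.14, 3.14].

### API

Orientations are given as a rotation vector (axis times angle).
In Python, from station import monitor, vision, workorder gives the robot as it stands.
- The arm moves only by the tool arm_command, never from a script. Its argument "rows" is text: rows parted by semicolons, each of 6 numbers parted by spaces: the shift along the world's x, y, z in mm, then the turn, a rotation vector about the world's x, y, z in degrees. In form: tx ty tz wx wy wz; .... A call has 1 to 12 rows; each row is the pose to reach, as a shift and turn from the pose measured when the call began; what a row does not reach only later rows make up. A row lasts 1/8 s, in which the tool goes at most 62.5 mm and 10.7 degrees, less where a joint would pass 70% of its speed; a pose out of reach is approached as far as the arm can. A call with a gripper value outside its range is refused whole. "jaw" is the opening, from 0 (shut) to 1 (fully open), set as the call begins (left out, the last holds). The fingers move at their own pace and stop on an object; "squeeze" is the grip in N (left out, the last holds). Time passes only in rows, so rows that repeat a pose let the fingers close. It gives the time, the measured TCP pose, the force and the opening at its end, in the units of the state.
- monitor.get_obs(): the state, without advancing time (a new reading comes with each control period).
- vision.get_image(name): name is "scene" or "top" or "wrist"; returns a dict with "frame" (384x512x3 uint8, red, green, blue), "vfov" (degrees; the focal length in pixels is half the picture's height over the tangent of half this angle, whatever the lens; pixels are square), "cx", "cy" (the principal point, pixels), "R" (3x3) and "t" (3): a world point X has camera coordinates R X + t; the wrist camera has in their place "T_tool_cam" (4x4, takes a point from camera to tool coordinates, whose origin is the TCP and whose axes are the flange's). Camera axes: x right, y down, z forward; pixel columns grow to the right and rows downward; lengths in m; the calibration is good to about 2 mm. The wrist camera is an equidistant fisheye: a pixel r from the principal point sees the ray r / f radians off the axis. A picture is of the moment at which its call begins: read the wrist's pose just before it. There is no depth.
- workorder.finish_job(): hands the job in, once; it reports no verdict.
The state is a dict: "t": time; "q": joint angles; "dq": joint speeds; "effort": joint torques, N m; "tool_pos": TCP position; "tool_rot": TCP orientation; "contact_force": force on the tool from outside, world axes, zero at the start; "wrist_torque": the same for the moment, N m; "opening": finger opening in m.
Only numpy, scipy, OpenCV 4.12 (cv2) and the standard library are available. Lean on these libraries where they do the work, as an engineer would, in place of code of your own. Each camera call takes 0.05 s, during which the arm holds its last target. There are 200 camera calls.

## Working session

There is one attempt and no reset: what is moved stays moved. The work goes in short steps, Python scripts to look and compute and a tool call to move; the robot and the scene stay as the last step left them, time stands still between calls to the robot, and variables do not carry over. Pictures are saved under pics/ and viewed, about 8 in all and at most 12, crops included, and the job is handed in when it is done.

Besides the shell and the picture viewer there is one more tool, called by a JSON object that holds its "method" and its "body", one argument or row to a line. arm_command: Moves the arm, as the interface text tells. Its arguments: {"type":"object","properties":{"rows":{"type":"string"},"jaw":{"type":"number"},"squeeze":{"type":"number"}},"required":["rows"]}

```bash
mkdir -p pics
cat > h.py <<'E'
import numpy as np, cv2, pickle
from station import monitor, vision, workorder
def snap(n,f):
    o=monitor.get_obs(); d=vision.get_image(n); d['obs']=o
    pickle.dump(d,open(f'pics/{f}.pkl','wb')); cv2.imwrite(f'pics/{f}.png',d['frame'][:,:,::-1]); return d
def F(d): return d['frame'].shape[0]/2/np.tan(np.radians(d['vfov'])/2)
def ray(d,u,v):
    f=F(d); r=np.array([(u-d['cx'])/f,(v-d['cy'])/f,1]); R=np.array(d['R']); return -R.T@d['t'], R.T@r
def atz(d,u,v,z):
    c,r=ray(d,u,v); return c+r*(z-c[2])/r[2]
def proj(d,X):
    p=np.array(d['R'])@X+d['t']; return F(d)*p[:2]/p[2]+[d['cx'],d['cy']]
E
python3 - <<'E'
from h import *
a=snap('scene','s0');b=snap('top','t0')
print(monitor.get_obs())
for d in(a,b): print(d['vfov'],ray(d,256,192))
E
```

```text
{'t': 0.1, 'q': array([-1.26601176e+00,  5.33075801e-02,  1.61414555e+00,  2.70738813e-05,
        1.47602183e+00, -1.19024617e-01]), 'dq': array([-0.0015405 , -0.00219937, -0.00365618,  0.001455  ,  0.0001382 ,
       -0.00046054]), 'effort': array([ 1.12235703e-04, -3.94903636e+01, -3.71363032e+01, -8.04378192e-05,
        3.92898306e-03,  1.42715118e-05]), 'tool_pos': array([ 0.25688424, -0.56929791,  0.30278212]), 'tool_rot': array([-3.06948799e+00, -6.60348216e-01,  2.31936377e-04]), 'contact_force': array([ 0.60975791, -0.8443471 , -0.26956907]), 'wrist_torque': array([-0.01617603, -0.00063256, -0.03117985]), 'opening': 0.08539543369786101}
43.589212556754234 (array([ 1.11555464, -0.21481323,  1.02978993]), array([-0.51314717,  0.09909982, -0.85260342]))
51.19252327992054 (array([ 0.38830498, -0.09679824,  1.07936637]), array([ 0.18323999,  0.0104061 , -0.98326305]))
```

View pics/s0.png

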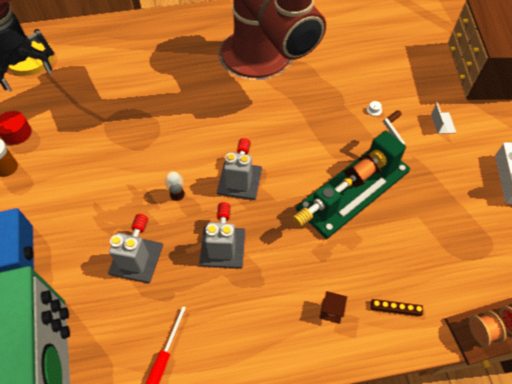

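View pics/t0.png

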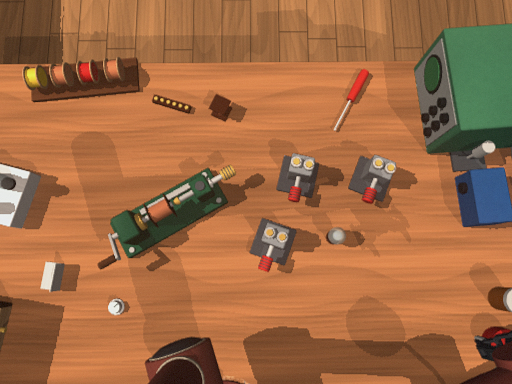

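Run:
```python
from h import *
a=cv2.imread('pics/s0.png')[90:290,100:420];b=cv2.imread('pics/t0.png')[140:280,100:400]
a=cv2.resize(a,None,fx=1.8,fy=1.8,interpolation=2)
cv2.imwrite('pics/c1.png',cv2.resize(cv2.imread('pics/t0.png')[140:290,95:395],None,fx=2.6,fy=2.6,interpolation=2))
cv2.imwrite('pics/c2.png',cv2.resize(cv2.imread('pics/s0.png')[120:260,270:430],None,fx=4,fy=4,interpolation=2))
b=pickle.load(open('pics/t0.pkl','rb'))
for n,u,v,z in [('knob',228,173,.08),('tube',337,236,.08),('blk',200,180,.1),('t1',266,265,.08),('t2',294,196,.08),('t3',371,197,.08)]: print(n,atz(b,u,v,z).round(3))
```

```text
knob [ 0.625 -0.015  0.08 ]
tube [ 0.461 -0.287  0.08 ]
blk [0.603 0.053 0.1  ]
t1 [ 0.392 -0.109  0.08 ]
t2 [ 0.563 -0.182  0.08 ]
t3 [ 0.559 -0.377  0.08 ]
```

View pics/c1.png

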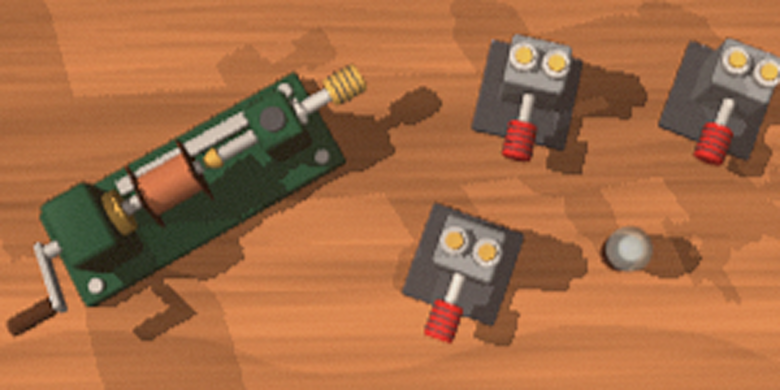

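View pics/c2.png

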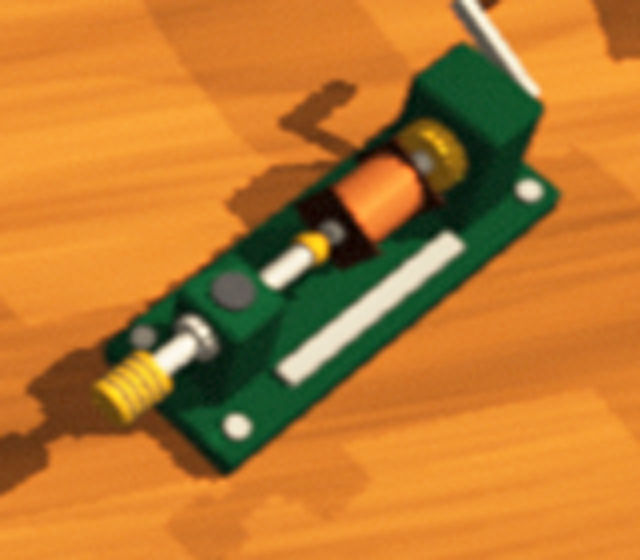

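Run:
```python
from h import *
a=pickle.load(open('pics/s0.pkl','rb'));b=pickle.load(open('pics/t0.pkl','rb'))
T=lambda u,v:(95+u/2.6,140+v/2.6); S=lambda u,v:(270+u/4,120+v/4)
def tri(p,q):
    c1,r1=ray(b,*T(*p));c2,r2=ray(a,*S(*q)); k=np.linalg.lstsq(np.c_[r1,-r2],c2-c1,rcond=None)[0]
    x,y=c1+k[0]*r1,c2+k[1]*r2; return (x+y)/2,np.linalg.norm(x-y)
print('knob',tri((346,84),(133,387)), 'tip',tri((213,157),(313,245)))
k=atz(b,*T(346,84),.08);tp=atz(b,*T(213,157),.08);print('z80',k,tp)
e=[atz(b,*T(*p),.022) for p in((92,305),(343,158))]
e2=[atz(a,*S(*p),.022) for p in((230,460),(560,195))]
for p,q in((tp,k),e,(e2[1],e2[0])): print(p,q,np.degrees(np.arctan2(*(q-p)[[1,0]])))
print('knob scene z80',atz(a,*S(133,387),.08))
from scipy.spatial.transform import Rotation as R
o=monitor.get_obs();print(R.from_rotvec(o['tool_rot']).as_matrix().round(3))
```

```text
knob (array([ 0.627017  , -0.01361838,  0.07928466]), np.float64(0.003264795618738276)) tip (array([0.55509318, 0.11365712, 0.08073501]), np.float64(0.00045505303883646206))
z80 [ 0.62651979 -0.01528893  0.08      ] [0.55516807 0.11358289 0.08      ]
[0.55516807 0.11358289 0.08      ] [ 0.62651979 -0.01528893  0.08      ] -61.028267763811456
[0.4157497  0.24329584 0.022     ] [ 0.5623597  -0.00771066  0.022     ] -59.71129238201936
[0.51286985 0.29848281 0.022     ] [0.65521946 0.04437087 0.022     ] -60.74311990486935
knob scene z80 [ 0.62756315 -0.01213287  0.08      ]
[[ 0.912  0.411 -0.001]
 [ 0.411 -0.912  0.002]
 [ 0.    -0.002 -1.   ]]
```

{"method": "arm_command", "body": {
  "rows": "33 50 0 0 0 9; 67 101 0 0 0 17; 101 151 0 0 0 26; 135 202 0 0 0 35; 168 252 0 0 0 43; 202 303 0 0 0 52; 236 353 0 0 0 61; 270 404 0 0 0 70; 303 454 0 0 0 78; 337 505 0 0 0 87; 370 555 -10 0 0 95.2; 370 555 -20 0 0 95.2",
  "jaw": 1,
  "squeeze": 60
}}

```text
t: 1.6
tool_pos: [0.6279, -0.0109, 0.2817]
tool_rot: [-1.574, -2.716, 0.002]
contact_force: [0.1, 0.7, 0.7]
opening: 0.0856
```

Run:
```python
from h import *
from scipy.spatial.transform import Rotation as R
w=snap('wrist','w1');o=w['obs'];print(o['tool_pos'],R.from_rotvec(o['tool_rot']).as_matrix().round(3),w['T_tool_cam'],w['vfov'],o['t'])
cv2.imwrite('pics/w1b.png',cv2.resize(w['frame'][:,:,::-1],None,fx=1.5,fy=1.5,interpolation=2))
```

```text
[ 0.62791839 -0.0108565   0.28168071] [[-0.497  0.868 -0.002]
 [ 0.868  0.497  0.   ]
 [ 0.001 -0.002 -1.   ]] [[ 4.21603779e-04 -9.63430238e-01 -2.67958950e-01  6.79922190e-02]
 [ 9.99999862e-01  3.22033544e-04  4.15537032e-04 -5.66794846e-04]
 [-3.14049171e-04 -2.67959088e-01  9.63430241e-01 -7.06444691e-02]
 [ 0.00000000e+00  0.00000000e+00  0.00000000e+00  1.00000000e+00]] 65.70646984690485 1.6
```

View pics/w1b.png

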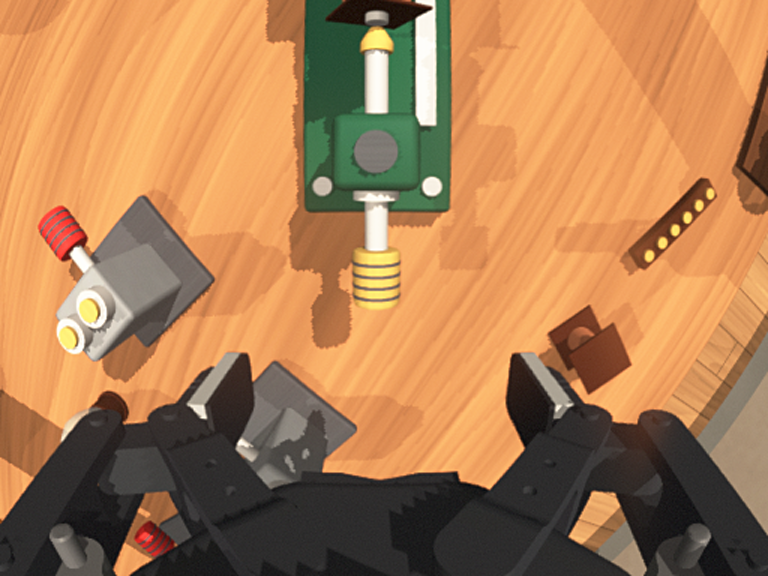

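```bash
cat >> h.py <<'E'
from scipy.spatial.transform import Rotation as R_
def watz(d,u,v,z):
    T=np.array(d['T_tool_cam']);o=d['obs'];W=R_.from_rotvec(o['tool_rot']).as_matrix();f=F(d)
    p=np.array([u-d['cx'],v-d['cy']]);r=np.linalg.norm(p);th=r/f
    k=np.r_[np.sin(th)*p/max(r,1e-9),np.cos(th)]
    c=o['tool_pos']+W@T[:3,3];k=W@T[:3,:3]@k; return c+k*(z-c[2])/k[2]
E
python3 - <<'E'
from h import *
w=pickle.load(open('pics/w1.pkl','rb'))
for n,u,v,z in(('c',376,279,.09),('near',376,250,.092),('far',376,306,.092),('tip',376,40,.08),('L',353,279,.08),('R',400,279,.08),('blkL',337,190,.1),('blkR',416,190,.1)): print(n,watz(w,u/1.5,v/1.5,z).round(4))
p,q=watz(w,376/1.5,40/1.5,.08),watz(w,376/1.5,279/1.5,.085);print(np.degrees(np.arctan2(*(q-p)[[1,0]])))
E
```

```text
c [ 0.6256 -0.0127  0.09  ]
near [0.6165 0.0033 0.092 ]
far [ 0.6338 -0.0271  0.092 ]
tip [0.5525 0.1149 0.08  ]
L [ 0.6142 -0.0222  0.08  ]
R [ 0.6399 -0.0074  0.08  ]
blkL [0.5795 0.0238 0.1   ]
blkR [0.6182 0.0459 0.1   ]
-60.19187609324003
```

{"method": "arm_command", "body": {
  "rows": "-1 -1 -40 0 0 0; -1.5 -2 -80 0 0 0; -1.5 -2 -115 0 0 0; -1.5 -2 -135 0 0 0; -1.5 -2 -147 0 0 0; -1.5 -2 -147 0 0 0; -1.5 -2 -147 0 0 0"
}}

```text
t: 2.52
tool_pos: [0.6259, -0.0148, 0.1343]
tool_rot: [-1.578, -2.713, 0.004]
contact_force: [-0.0, 0.3, 0.4]
opening: 0.0856
```

{"method": "arm_command", "body": {
  "rows": "0 0 0 0 0 0; 0 0 0 0 0 0; 0 0 0 0 0 0; 0 0 0 0 0 0; 0 0 0 0 0 0; 0 0 0 0 0 0; 0 0 0 0 0 0; 0 0 0 0 0 0",
  "jaw": 0,
  "squeeze": 60
}}

```text
t: 3.52
tool_pos: [0.6269, -0.0143, 0.1352]
tool_rot: [-1.579, -2.715, 0.0]
contact_force: [4.2, 3.7, 1.4]
opening: 0.0283
```

{"method": "arm_command", "body": {
  "rows": "2.5 -4.3 0 0 0 0; 5 -8.7 0 0 0 0; 7.5 -13 0 0 0 0; 10 -17.4 0 0 0 0; 12.4 -21.7 0 0 0 0; 14.9 -26 0 0 0 0; 17.3 -30.4 0 0 0 0; 19.8 -34.8 0 0 0 0; 19.8 -34.8 0 0 0 0; 19.8 -34.8 0 0 0 0"
}}

```text
t: 4.78
tool_pos: [0.6458, -0.0471, 0.1352]
tool_rot: [-1.576, -2.711, -0.002]
contact_force: [-2.4, 8.2, 4.4]
opening: 0.0284
```

{"method": "arm_command", "body": {
  "rows": "2 -3.5 0 0 0 0; 3 -5.2 0 0 0 0; 4 -7 0 0 0 0; 5 -8.7 0 0 0 0; 5 -8.7 0 0 0 0; 5 -8.7 0 0 0 0"
}}

```text
t: 5.52
tool_pos: [0.6495, -0.0535, 0.1352]
tool_rot: [-1.572, -2.706, -0.005]
contact_force: [-4.1, 9.0, 5.4]
opening: 0.0283
```

{"method": "arm_command", "body": {
  "rows": "2 -3.5 0 0 0 0; 3 -5.2 0 0 0 0; 4 -7 0 0 0 0; 5 -8.7 0 0 0 0; 5 -8.7 0 0 0 0; 5 -8.7 0 0 0 0"
}}

```text
t: 6.28
tool_pos: [0.6528, -0.0589, 0.1351]
tool_rot: [-1.567, -2.699, -0.009]
contact_force: [-6.2, 12.5, 7.7]
opening: 0.0286
```

{"method": "arm_command", "body": {
  "rows": "2 -3.5 0 0 0 0; 4 -7 0 0 0 0; 6 -10.4 0 0 0 0; 6 -10.4 0 0 0 0; 6 -10.4 0 0 0 0"
}}

```text
t: 6.9
tool_pos: [0.6542, -0.0608, 0.1348]
tool_rot: [-1.552, -2.681, -0.02]
contact_force: [-18.8, 29.6, 18.1]
opening: 0.0285
```

Run:
```python
from h import *
t=snap('top','t2');s=snap('scene','s2')
A=cv2.resize(t['frame'][130:250,150:310],None,fx=3.5,fy=3.5,interpolation=2);B=cv2.resize(s['frame'][140:260,250:410],None,fx=3.5,fy=3.5,interpolation=2)
cv2.imwrite('pics/c3.png',cv2.resize(np.hstack([A,B])[:,:,::-1],(800,300)))
```

```text
(no output)
```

View pics/c3.png

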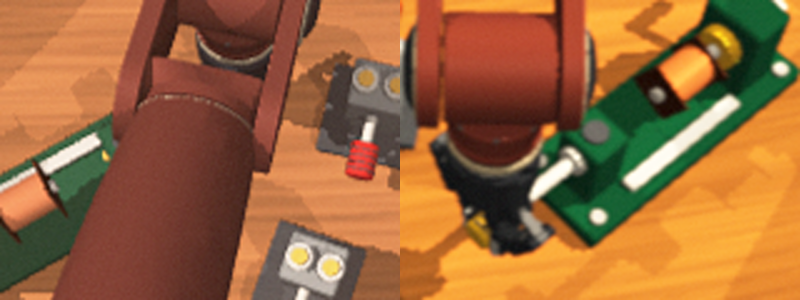

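{"method": "arm_command", "body": {
  "rows": "1 -1.7 0 0 0 0; 1 -1.7 0 0 0 0; 1 -1.7 0 0 0 0; 1 -1.7 0 0 0 0; 1 -1.7 0 0 0 0; 1 -1.7 0 0 0 0; 1 -1.7 0 0 0 0; 1 -1.7 0 0 0 0",
  "jaw": 1
}}

```text
t: 8.0
tool_pos: [0.6552, -0.0625, 0.1348]
tool_rot: [-1.552, -2.681, -0.019]
contact_force: [-0.8, -0.1, -0.7]
opening: 0.0853
```

{"method": "arm_command", "body": {
  "rows": "0 0 15 0 0 0; 0 0 40 0 0 0; 0 0 70 0 0 0; 0 0 110 0 0 0; 0 0 150 0 0 0; 0 0 150 0 0 0; 0 0 150 0 0 0"
}}

```text
t: 8.88
tool_pos: [0.655, -0.0624, 0.2851]
tool_rot: [-1.552, -2.682, -0.02]
contact_force: [-0.5, -0.2, -0.6]
opening: 0.0854
```

Run:
```python
from h import *
w=snap('wrist','w3');s=snap('scene','s3');print(w['obs']['t'],w['obs']['opening'],w['obs']['tool_pos'])
cv2.imwrite('pics/w3b.png',cv2.resize(w['frame'][:,:,::-1],None,fx=1.5,fy=1.5,interpolation=2))
```

```text
8.875 0.08541256896304887 [ 0.65502957 -0.06244113  0.28505444]
```

View pics/w3b.png

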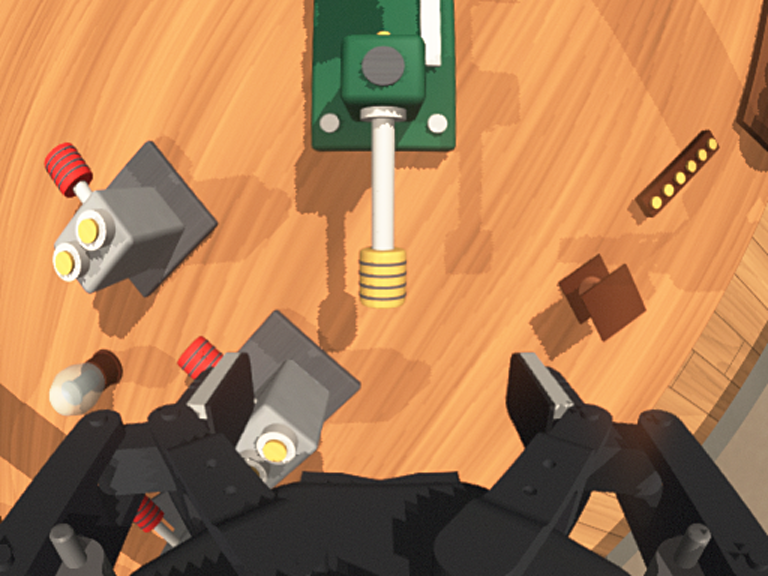

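View pics/s3.png

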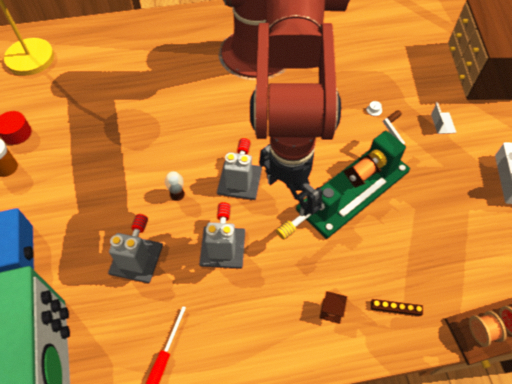

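Run:
```python
from h import *
w=pickle.load(open('pics/w1.pkl','rb'));v=pickle.load(open('pics/w3.pkl','rb'))
A=lambda d,u,y,z:watz(d,u/1.5,y/1.5,z)
n=np.linalg.norm
print('travel',n(A(v,382,278,.09)-A(w,376,279,.09))*1e3)
print('to face', n((A(v,382,278,.095)-A(v,382,108,.102))[:2])*1e3, n((A(w,376,279,.095)-A(w,376,190,.102))[:2])*1e3)
```

```text
travel 50.16051375590914
to face 100.53862747474251 53.1977227533871
```

```bash
python3 -c "
from station import workorder
print(workorder.finish_job())"
```

```text
the job is handed in; nothing more can be done
None
```

I pulled the brass knob straight out to its stop, opened the gripper and lifted clear. The centre stayed drawn back, and I handed the job in at about 9 s.

- **Stop reached:** The pull force rose from about 9 N to about 35 N. The last 12 mm commanded gave only 2.4 mm of movement, so I took this as the hard stop.
- **Travel:** After release, the wrist picture shows the knob about 50 mm farther out than before. It began roughly 8–10 mm out, which puts it at about 58–60 mm of the 60 mm travel.
- **A check that disagreed:** The knob's distance to the tail block's face measured about 100 mm, against 105 mm expected. The edge of the face was hard to read in that picture. I put the gap down to picture error, given the clear stop in the force, and did not re-grip to confirm.
- **Left alone:** In the last scene picture the glass tube and the tensioners are where they were. The gripper passed over that side of the desk well above them and touched nothing but the brass knob.

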